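# Hold the rack feeder's sprung pusher at the green clip

### The arm

A 6-joint arm with a two-finger parallel gripper is mounted at the origin on the work surface. World frame = base frame: x ahead of the robot, y to its left, z up, the work surface at z = 0. Lengths are in m, angles in rad, forces in N, time in s.
With the tool pointing down it reaches from about 0.25 to 0.775 m from the base axis. Payload 4 kg.
Tool frame: the origin (TCP) lies at the centre of the arm's flange, where the gripper is bolted on; the fingertips stand 199 mm ahead of it and the grasp point (between the pads) lies 180 mm ahead of it; z points along the fingers, y is the line along which they close (so a half turn about z gives the same grasp; the last joint's range is limited). The gripper opens to 94 mm and grips with 3 to 60 N. Pads are 16 mm wide; open, the fingers measure 119 mm over their backs; the gripper's body (75 mm by 177 mm) begins 78 mm behind the grasp point.
Start: joints at [1.123, 0.087, 1.371, -0, 1.684, -0.103], TCP at [0.186, 0.518, 0.405] pointing down, gripper open.
Joint ranges: [-3.1, 3.1], [-0.76, 2.03], [0.27, 2.55], [-1.08, 4.22], [0.17, 2.65], [-2.57, 2.57]. Speed limits (rad/s): [2.79, 2.79, 3.14, 3.14, 3.14, 3.14].

### API

Orientations are given as [roll, pitch, yaw] about the fixed x, y, z axes, in that order (R = Rz(yaw) Ry(pitch) Rx(roll)).
In Python, from bench import robot, eyes, models gives the robot as it stands.
- The arm moves only by the tool step_arm, never from a script. Its argument "commands" is a list that holds one entry, the list of rows, each a list of 7 numbers: the shift along the tool's x, y, z in mm, then the turn, a rotation vector about the tool's x, y, z in rad, then the finger opening in mm, from 0 to 94. In form: [[[tx, ty, tz, wx, wy, wz, gripper], ...]]. A call has 1 to 20 rows; each row shifts and turns the commanded pose from where the row before left it, along the tool's axes as they then stand; what a row does not reach is not made up. A row lasts 1/8 s, in which the tool goes at most 62.5 mm and 10.7 degrees, less where a joint would pass 70% of its speed; a pose out of reach is approached as far as the arm can. A call is refused whole if a number of a shift passes 62.5 or a number of a turn 0.188, either way. A call with a gripper value outside its range is refused whole. The fingers move at their own pace and stop on an object; the grip force is fixed at half the most. Time passes only in rows, so rows that do not move let the fingers close. It gives the time, the measured TCP pose, the force, the opening and the grip force at its end, in the units of the state.
- robot.get_obs(): the state, without advancing time (a new reading comes with each control period).
- eyes.snapshot(name): name is "scene" or "top" or "wrist"; returns a dict with "color" (384x512x3 uint8, red, green, blue), "camera_matrix" (3x3 intrinsics, pixels), "eye" and "rotation" of the camera in the world; the wrist camera has in their place "tool_from_camera" (4x4, takes a point from camera to tool coordinates, whose origin is the TCP and whose axes are the flange's). Camera axes: x right, y up, looking along -z (the intrinsics and any distortion apply to the point x, -y, -z); pixel columns grow to the right and rows downward; lengths in m; the calibration is good to about 2 mm. The wrist camera is an equidistant fisheye: a pixel r from the principal point sees the ray r / f radians off the axis. A picture is of the moment at which its call begins: read the wrist's pose just before it. There is no depth.
- robot.close_job(): hands the job in; it is judged then, once.
Trained networks look in a picture, given as the dict that the camera call returned (one of the last four; its "shot" number tells which), for a name from the list of things; names that differ only in an ending like _2 or _b are one class to them, and where a whole thing is asked for, a point or a joint stands for the part that bears it (a point fixed in the world has none). Each returns a list of dicts, best first, with "confidence" (0 to 1); they miss things now and then, are a little off and sometimes report something else, mostly with a low value. They report only what shows in the picture. A call takes as long as a camera call.
- models.masks_of(picture, query): "mask" (384x512 bool, what is visible of it) and "xy" ([column, row] in pixels, amid what is visible of it).
- models.tip_of(picture, query): "xy" ([column, row] in pixels: a listed point, or the origin of a listed thing).
The state is a dict: "time": time; "joint_positions": joint angles; "qvel": joint speeds; "joint_torque": joint torques, N m; "tool_pos": TCP position; "ee_rot": TCP orientation; "wrist_force": force on the tool from outside, world axes, zero at the start; "wrist_torque": the same for the moment, N m; "width": finger opening in m; "finger_force": force on a finger pad.
Only numpy, scipy, OpenCV 4.12 (cv2) and the standard library are available. Lean on these libraries where they do the work, as an engineer would, in place of code of your own. Each camera call takes 0.05 s, during which the arm holds its last target. There are 200 camera calls.

### The job

Re-arm the sample-rack feeder for a colleague who is about to drop in another rack: take the sprung pusher by its blue knob and draw it all the way out to its end stop, then, without letting it snap back, ease it back until its red pointer is level with the green clip (not the orange one). Keep it still there by the knob and finish while holding it, and do not disturb the racks in the lane or the other things on the bench.

Things in the scene. Friction and masses are not known exactly. Their poses are not given: they have to be found in the camera images.
- feeder: Fixed white tray, 360 long (its x, -185 to 175), 200 wide (y), deck 15 high, walls 36 high; metal ledge along its +y side (y 99 to 135, 34 high). Origin: on the bench under the knob's axis with the pusher at rest. The pusher is pulled along the feeder's -x towards the black end-stop block (40 high, x -185 to -170); white gate, 70 high, at the +x end (x 163 to 175).
- pusher (a joint): Pull-out of the grey carriage, m: 0 at rest, grows along feeder -x, end stop at 0.130. A spring always pulls it back: 5 N at rest to 10 N at the stop (40 N/m), light friction and damping, no latch. Carriage 80 long, 70 wide, top 40 above the bench; at its front a black plate 150 wide, top 70 above the bench, front face 112 to +x of the knob's axis.
- knob (a point): Upright round blue pull knob on top of the carriage: grip 28 in diameter, from 56 to 92 above the bench, on a thinner stem 16 in diameter from 40 to 56. This point: on its axis at mid-grip, 74 above the bench. It moves with the carriage.
- pointer_tip (a point): Tip of the thin red pointer arm that reaches from the carriage over the side wall on the feeder's +y side: 98 mm to +y of the knob's axis at the same feeder x, top 42 above the bench. The arm is 5 wide, 3 wide at the tip.
- green_clip: Green marker clip fixed on the ledge: 12 long along feeder x, 26 wide, 8 high. Origin: centre of its underside, 34 above the bench, at feeder y +117. Axes parallel to the feeder's. The pointer is level with it when both have the same feeder x, at a pull-out of 0.034 to 0.056 or 0.077 to 0.099 m (green and orange swap places).
- orange_clip: Orange marker clip of the same size on the same ledge, not to be used; it is in the other of the two places.
- lane_rack_a: White tube rack with purple caps, 22 (x) x 150 (y) x 77 high with the caps, loose, standing on the tray deck against the gate. Origin: centre of its underside. To be left standing where it is.
- lane_rack_b: Same kind of rack, with some places empty, next to rack a and in front of the pusher plate (3 mm from it at rest). To be left standing where it is.
- spare_rack: Loose white tube rack with red and blue caps on the bench, 22 x 150 x 77 high; origin at the centre of its underside. Leave alone.
- reagent: Amber bottle, 56 in diameter, 120 high, loose; origin at the centre of its underside. Leave alone.
- cap_jar: Clear jar with a blue lid, 60 in diameter, 75 high, loose; origin at the centre of its underside. Leave alone.
- beaker: Clear open beaker, 64 in diameter, 85 high, loose; origin at the centre of its underside. Leave alone.
- clip_case: Flat grey case with a yellow top, 100 x 70 x 31 high, loose; origin at the centre of its underside. Leave alone.

How it is judged:
On the way, in this order (a step that is already met when the one before it is completed fails the run):
1. the pusher is drawn out to its end stop by the knob (value of joint pusher above 0.124 m and contact force between the fingers and pusher above 2 N and distance between the grasp point and knob below 0.045 m), for 0.1 s.
2. the pusher is eased back to the green clip and held there by the knob (x of pointer_tip in the frame of green_clip between -0.006 and 0.006 m and contact force between the fingers and pusher above 2 N and distance between the grasp point and knob below 0.045 m), for 0.3 s.
At the end, for the whole second after the job is handed in: Red pointer level with the green clip (within 6 mm along the feeder) and still (under 10 mm/s) while the fingers hold the blue knob (contact over 2 N, grasp point within 45 mm of it); lane racks upright (within 0.2 rad); no rack or other loose thing moved more than 30 mm (all of step 2 and velocity of joint pusher between -0.01 and 0.01 m/s and angle between each of lane_rack_a, lane_rack_b's own z axis and vertical below 0.2 rad and distance of each of lane_rack_a, lane_rack_b, spare_rack, reagent, cap_jar, beaker, clip_case from where it was at the start of the episode below 0.03 m); the arm keeps its last pose, push and grip.
It fails at once if the pusher snaps back (faster than 0.5 m/s) (velocity of joint pusher below -0.5 m/s).
It fails at once if a rack in the lane is disturbed (tipped 0.2 rad or moved 30 mm) (not (angle between each of lane_rack_a, lane_rack_b's own z axis and vertical below 0.2 rad and distance of each of lane_rack_a, lane_rack_b from where it was at the start of the episode below 0.03 m)).
It fails at once if another thing on the bench is moved more than 30 mm (distance of any of spare_rack, reagent, cap_jar, beaker, clip_case from where it was at the start of the episode above 0.03 m).
It also fails if it takes over 35 s, if anything falls off the work surface, if the arm or the gripper's body presses on something with over 40 N, if the wrist force passes 120 N, or if a joint passes its speed limit or range.

## Working session

There is one attempt and no reset: what is moved stays moved. The work goes in short steps, Python scripts to look and compute and a tool call to move; the robot and the scene stay as the last step left them, time stands still between calls to the robot, and variables do not carry over. Pictures are saved under pics/ and viewed, at most 10 in all, crops included, and the job is handed in when it is done.

Besides the shell and the picture viewer there is one more tool, called after ">>>" as name([rows], argument=value, ...), one row to a line, values as JSON. step_arm: Moves the arm, as the interface text tells. Its arguments: {"type":"object","properties":{"commands":{"type":"array"}},"required":["commands"]}

```bash
mkdir -p pics
cat > h.py <<'E'
import numpy as np,cv2
from scipy.spatial.transform import Rotation as R
from bench import robot,eyes,models
def ray(p,uv,obs=None):
    K=np.array(p["camera_matrix"]);x=(uv[0]-K[0,2])/K[0,0];y=(uv[1]-K[1,2])/K[1,1]
    if "eye" in p:
        d=np.array([x,-y,-1]);return np.array(p["eye"]),np.array(p["rotation"])@d
    r=np.hypot(x,y);s=np.sin(r)/max(r,1e-9);d=np.array([x*s,-y*s,-np.cos(r)])
    T=np.array(p["tool_from_camera"]);Rt=R.from_euler("xyz",obs["ee_rot"]).as_matrix()
    return np.array(obs["tool_pos"])+Rt@T[:3,3],Rt@T[:3,:3]@d
def at(p,uv,z,obs=None):
    o,d=ray(p,uv,obs);return o+d*(z-o[2])/d[2]
E
cat > a.py <<'E'
from h import *
print(robot.get_obs())
ims=[]
for n in("top","scene"):
    p=eyes.snapshot(n);ims.append(p["color"])
    print(n,p["eye"],np.array(p["rotation"]).round(3).tolist())
    for q,z in(("knob",.074),("pointer_tip",.042),("green_clip",.034),("orange_clip",.034),("feeder",0)):
        for r in models.tip_of(p,q)[:2]: print(q,r["confidence"],np.round(r["xy"],1),at(p,r["xy"],z).round(4))
cv2.imwrite("pics/a.png",cv2.resize(np.vstack(ims)[:,:,::-1],None,fx=.78,fy=.78)) if 0 else [cv2.imwrite(f"pics/a{i}.png",c[:,:,::-1]) for i,c in enumerate(ims)]
E
python3 a.py
```

```text
{'time': 0.0, 'joint_positions': array([ 1.12282591e+00,  8.79663632e-02,  1.37222776e+00, -3.41131438e-05,
        1.68363175e+00, -1.03099078e-01]), 'qvel': array([-0.00059165,  0.00140202,  0.00152925,  0.00188782, -0.00016445,
       -0.00221224]), 'joint_torque': array([ 1.06619533e-03, -3.40179420e+01, -3.02431297e+01,  7.19573814e-02,
        3.27373808e-02, -1.61691632e-04]), 'tool_pos': array([0.18590197, 0.51751172, 0.40351094]), 'ee_rot': array([-3.13936780e+00, -1.96110378e-04,  2.79671729e+00]), 'wrist_force': array([ 0.15573191, -0.21361326,  0.20793537]), 'wrist_torque': array([0.04808772, 0.01914035, 0.07100482]), 'finger_force': 0.0, 'width': 0.09395158326615068}
top [ 0.25118025 -0.02102495  1.46325219] [0.215, 0.002, -1.582]Traceback (most recent call last):
  File "a.py", line 8, in <module>
    for r in models.tip_of(p,q)[:2]: print(q,r["confidence"],np.round(r["xy"],1),at(p,r["xy"],z).round(4))
                                                                                 ~~^^^^^^^^^^^^^
  File "h.py", line 12, in at
    o,d=ray(p,uv,obs);return o+d*(z-o[2])/d[2]
                                          ~^^^
IndexError: invalid index to scalar variable.
```

```bash
sed -i 's/np.array(p\["rotation"\])@d/R.from_euler("xyz",p["rotation"]).as_matrix()@d/' h.py; python3 a.py | tail -n +9
```

```text
green_clip 0.41 [232.2 182.8] [0.6183 0.0668 0.034 ]
orange_clip 0.46 [234.4 194.8] [0.5754 0.0591 0.034 ]
feeder 0.96 [265.9 180.2] [ 0.6353 -0.0515  0.    ]
feeder 0.22 [378.5 220.4] [ 0.4856 -0.4429  0.    ]
scene [1.01715352 0.62266348 1.18555804] [0.633, 0.006, 2.538]
knob 0.74 [229.7 215.5] [ 0.6658 -0.0236  0.074 ]
knob 0.69 [228.2 199.9] [ 0.6408 -0.0703  0.074 ]
pointer_tip 0.86 [243.5 231.1] [0.6522 0.0231 0.042 ]
green_clip 0.55 [261.5 238.3] [0.6217 0.0666 0.034 ]
orange_clip 0.42 [269.7 230.7] [0.5889 0.0595 0.034 ]
feeder 0.75 [232.5 216.1] [ 0.6368 -0.0602  0.    ]
```

View pics/a0.png

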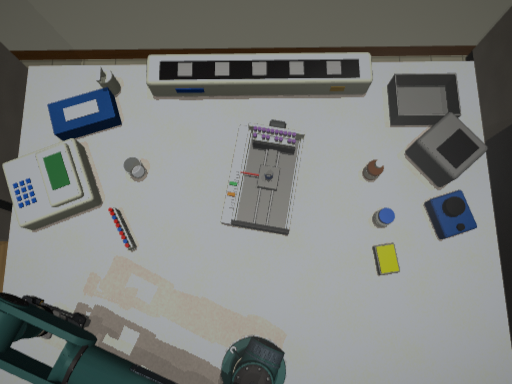

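View pics/a1.png

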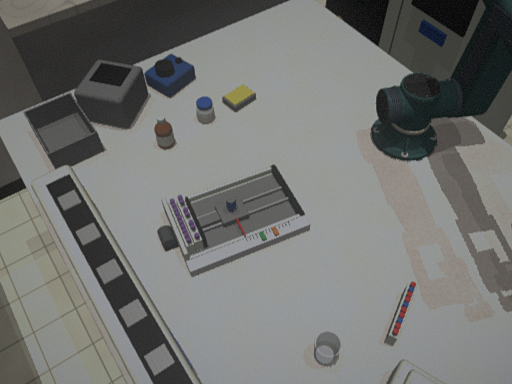

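```bash
cat >> h.py <<'E'
def plan(goal,yaw,n,g,obs):
    "rows from the measured pose to goal position, tool straight down at yaw"
    A=R.from_euler("xyz",obs["ee_rot"]);P=np.array(obs["tool_pos"])
    B=R.from_euler("xyz",[np.pi,0,yaw]);w=(A.inv()*B).as_rotvec()/n
    for i in range(n):
        t=A.inv().apply((np.array(goal)-P)/(n-i))*1000
        row=[*t.round(0),*w.round(3)];P=P+A.apply(np.array(row[:3])/1000);A=A*R.from_rotvec(row[3:])
        print([round(float(v),3) for v in row]+[g])
    print("end",P.round(4),A.as_euler("xyz").round(3))
E
python3 - <<'E'
from h import *
p=eyes.snapshot("top")
for q,z in(("knob",.074),("pointer_tip",.042),("green_clip",.034)):
    for r in models.tip_of(p,q)[:2]: print(q,r["confidence"],np.round(r["xy"],1),at(p,r["xy"],z).round(4))
for uv,z in(((268,176),.092),((303,136),.036),((291,228),.036)):print(at(p,uv,z))
plan([.63,-.055,.42],1.45,14,94,robot.get_obs())
E
```

```text
knob 0.85 [269.  172.6] [ 0.6424 -0.0609  0.074 ]
pointer_tip 0.66 [239.9 169. ] [0.6656 0.0395 0.042 ]
pointer_tip 0.21 [125.6 230. ] [0.4556 0.4267 0.042 ]
green_clip 0.38 [232.1 182.7] [0.6187 0.0672 0.034 ]
[ 0.6255776  -0.05680103  0.092     ]
[ 0.7870436  -0.18540068  0.036     ]
[ 0.45703546 -0.1334643   0.036     ]
[-44.0, -28.0, -1.0, 0.0, -0.0, 0.096, 94]
[-46.0, -23.0, -1.0, 0.0, -0.0, 0.096, 94]
[-48.0, -19.0, -1.0, 0.0, -0.0, 0.096, 94]
[-50.0, -14.0, -1.0, 0.0, -0.0, 0.096, 94]
[-51.0, -9.0, -1.0, 0.0, -0.0, 0.096, 94]
[-52.0, -5.0, -1.0, 0.0, -0.0, 0.096, 94]
[-52.0, 0.0, -1.0, 0.0, -0.0, 0.096, 94]
[-51.0, 5.0, -1.0, 0.0, -0.0, 0.096, 94]
[-51.0, 10.0, -1.0, 0.0, -0.0, 0.096, 94]
[-49.0, 15.0, -1.0, 0.0, -0.0, 0.096, 94]
[-48.0, 20.0, -1.0, 0.0, -0.0, 0.096, 94]
[-45.0, 25.0, -1.0, 0.0, -0.0, 0.096, 94]
[-43.0, 29.0, -2.0, 0.0, -0.0, 0.096, 94]
[-40.0, 32.0, -1.0, 0.0, -0.0, 0.096, 94]
end [ 0.6297 -0.0546  0.4197] [ 3.142 -0.     1.453]
```

>>> step_arm([
  [[-44,-28,-1,0,0,0.1,94],[-46,-23,-1,0,0,0.1,94],[-48,-19,-1,0,0,0.1,94],[-50,-14,-1,0,0,0.1,94],[-51,-9,-1,0,0,0.1,94],[-52,-5,-1,0,0,0.1,94],[-52,0,-1,0,0,0.1,94],[-51,5,-1,0,0,0.1,94],[-51,10,-1,0,0,0.1,94],[-49,15,-1,0,0,0.1,94],[-48,20,-1,0,0,0.1,94],[-45,25,-1,0,0,0.1,94],[-43,29,-2,0,0,0.1,94],[-40,32,-1,0,0,0.1,94],[0,0,0,0,0,0,94],[0,0,0,0,0,0,94]],
])

```text
time: 2.9
tool_pos: [0.6145, -0.0657, 0.4194]
ee_rot: [-3.141, -0.001, 1.397]
wrist_force: [0.2, -0.4, -0.1]
width: 0.094
finger_force: 0.0
```

```bash
cat > b.py <<'E'
from h import *
import sys
o=robot.get_obs();p=eyes.snapshot("wrist")
print(o["time"],o["tool_pos"],o["ee_rot"],o["width"])
for q,z in(("knob",.074),("pointer_tip",.042),("green_clip",.034),("orange_clip",.034),("feeder",0)):
    for r in models.tip_of(p,q)[:2]: print(q,r["confidence"],np.round(r["xy"],1),at(p,r["xy"],z,o).round(4))
for q in("green_clip","orange_clip"):
    for r in models.masks_of(p,q)[:1]: print(q,r["confidence"],r["xy"],at(p,r["xy"],.042,o).round(4))
cv2.imwrite(f"pics/{sys.argv[1]}.png",p["color"][:,:,::-1])
E
python3 b.py b
```

```text
2.9 [ 0.61453349 -0.06565614  0.4193912 ] [-3.14063570e+00 -6.74178371e-04  1.39729234e+00] 0.09397514343637921
knob 0.6 [273.5 172.5] [ 0.6386 -0.0558  0.074 ]
knob 0.49 [162.7 371.8] [ 0.4043 -0.3615  0.074 ]
pointer_tip 0.64 [272.9  85.2] [0.6563 0.042  0.042 ]
green_clip 0.73 [271.9 171.2] [ 0.638  -0.0628  0.034 ]
green_clip 0.58 [236.9  72.4] [0.6169 0.0657 0.034 ]
orange_clip 0.75 [203.1  70.6] [0.5769 0.0764 0.034 ]
feeder 0.61 [273.4 164.4] [ 0.6423 -0.0612  0.    ]
green_clip 0.54 [237.6, 71.5] [0.6182 0.0656 0.042 ]
orange_clip 0.73 [202.4, 69.1] [0.5775 0.0771 0.042 ]
```

View pics/b.png

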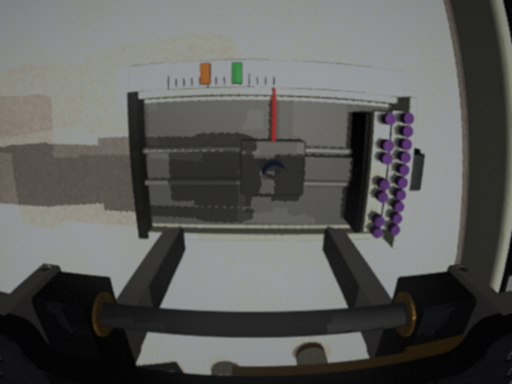

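>>> step_arm([
  [[5,8,23,0,0,0,94],[5,8,23,0,0,0,94],[4,6,22,0,0,0,94],[0,0,22,0,0,0,94],[0,0,0,0,0,0,94]],
])

```text
time: 3.92
tool_pos: [0.6382, -0.0555, 0.3272]
ee_rot: [-3.137, -0.0, 1.397]
wrist_force: [0.4, 0.1, -0.3]
width: 0.0941
finger_force: 0.0
```

```bash
python3 b.py c
```

```text
3.925 [ 0.63823543 -0.05552562  0.32717114] [-3.13653909e+00 -5.54186654e-05  1.39721299e+00] 0.09406188446723433
knob 0.66 [254.3 213.7] [ 0.6375 -0.0568  0.074 ]
pointer_tip 0.68 [258.8  94.9] [0.6583 0.0393 0.042 ]
green_clip 0.72 [209.2  75.2] [0.6175 0.0662 0.034 ]
orange_clip 0.66 [169.6  77.4] [0.5806 0.0728 0.034 ]
orange_clip 0.16 [208.7  77.6] [0.6166 0.0641 0.034 ]
feeder 0.7 [257.9 192. ] [ 0.6406 -0.0598  0.    ]
green_clip 0.74 [208.2, 75.3] [0.6176 0.0652 0.042 ]
```

View pics/c.png

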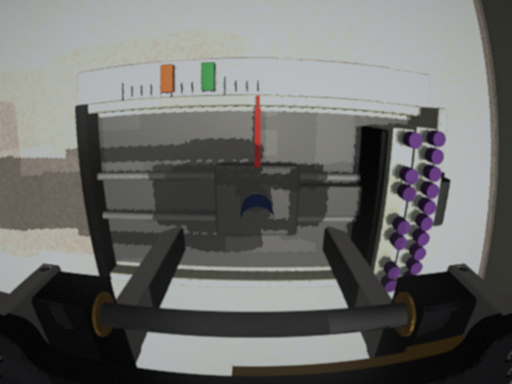

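Knob at about (256,207), midway between the fingers; pointer tip (258,97), green clip (208,76), orange (167,78). Descend and grip.

>>> step_arm([
  [[0,0,20,0,0,0,94],[0,0,20,0,0,0,94],[0,0,20,0,0,0,94],[0,0,14,0,0,0,94],[0,0,0,0,0,0,60],[0,0,0,0,0,0,30],[0,0,0,0,0,0,10],[0,0,0,0,0,0,10],[0,0,0,0,0,0,10],[0,0,0,0,0,0,10]],
])

```text
time: 5.58
tool_pos: [0.6388, -0.0558, 0.2558]
ee_rot: [3.141, -0.0, 1.397]
wrist_force: [-1.0, 0.0, 0.2]
width: 0.0372
finger_force: 0.0
```

>>> step_arm([
  [[0,0,0,0,0,0,10],[0,0,0,0,0,0,10],[0,0,0,0,0,0,10]],
])

```text
time: 5.95
tool_pos: [0.6392, -0.0559, 0.2558]
ee_rot: [3.14, -0.0, 1.397]
wrist_force: [3.4, 0.5, -1.6]
width: 0.0274
finger_force: 30.0
```

>>> step_arm([
  [[0,-6,0,0,0,0,10],[0,-11,0,0,0,0,10],[0,-11,0,0,0,0,10],[0,-11,0,0,0,0,10],[0,-11,0,0,0,0,10],[0,-11,0,0,0,0,10],[0,-11,0,0,0,0,10],[0,-11,0,0,0,0,10],[0,-11,0,0,0,0,10],[0,-11,0,0,0,0,10],[0,-9,0,0,0,0,10],[0,-6,0,0,0,0,10],[0,0,0,0,0,0,10]],
])

```text
time: 7.58
tool_pos: [0.5216, -0.0348, 0.2557]
ee_rot: [3.136, -0.002, 1.397]
wrist_force: [10.2, 0.4, -6.4]
width: 0.0275
finger_force: 30.0
```

>>> step_arm([
  [[0,-4,0,0,0,0,10],[0,-3,0,0,0,0,10],[0,-3,0,0,0,0,10],[0,-1,0,0,0,0,10],[0,0,0,0,0,0,10],[0,0,0,0,0,0,10]],
])

```text
time: 8.32
tool_pos: [0.5111, -0.0329, 0.2557]
ee_rot: [3.136, -0.002, 1.397]
wrist_force: [10.7, 0.9, -5.9]
width: 0.0274
finger_force: 30.0
```

>>> step_arm([
  [[0,-1,0,0,0,0,10],[0,-1,0,0,0,0,10],[0,0,0,0,0,0,10],[0,0,0,0,0,0,10]],
])

```text
time: 8.82
tool_pos: [0.5099, -0.0327, 0.2557]
ee_rot: [3.133, -0.002, 1.397]
wrist_force: [14.0, 0.7, -8.7]
width: 0.0275
finger_force: 30.0
```

```bash
python3 b.py d
```

```text
8.825 [ 0.50986452 -0.03268404  0.2557136 ] [ 3.13284254e+00 -2.28096696e-03  1.39681093e+00] 0.02752304805116044
knob 0.96 [251.3 254.2] [ 0.5102 -0.0339  0.074 ]
knob 0.3 [394.5 212.3] [ 0.6034 -0.0237  0.074 ]
pointer_tip 0.73 [253.9  90.1] [0.5291 0.0626 0.042 ]
green_clip 0.9 [377.7  74. ] [0.6182 0.0638 0.034 ]
orange_clip 0.94 [324.9  63.3] [0.5802 0.0746 0.034 ]
feeder 0.97 [393.8 212.8] [ 0.6384 -0.058  -0.    ]
feeder 0.15 [496.6 214. ] [ 0.7783 -0.0881  0.    ]
green_clip 0.87 [378.5, 71.0] [0.6155 0.0653 0.042 ]
orange_clip 0.58 [324.8, 62.8] [0.578 0.074 0.042]
```

View pics/d.png

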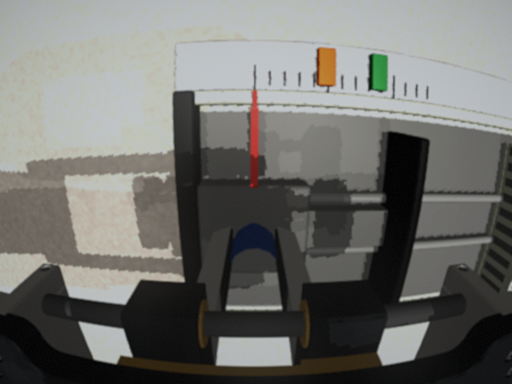

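At the stop (carriage against block, force rising). Ease back slowly.

>>> step_arm([
  [[0,3,0,0,0,0,10],[0,6,0,0,0,0,10],[0,8,0,0,0,0,10],[0,8,0,0,0,0,10],[0,8,0,0,0,0,10],[0,8,0,0,0,0,10],[0,8,0,0,0,0,10],[0,8,0,0,0,0,10],[0,8,0,0,0,0,10],[0,8,0,0,0,0,10],[0,6,0,0,0,0,10],[0,3,0,0,0,0,10],[0,0,0,0,0,0,10]],
])

```text
time: 10.85
tool_pos: [0.5897, -0.047, 0.2557]
ee_rot: [3.137, -0.001, 1.397]
wrist_force: [6.5, -0.1, -3.1]
width: 0.0276
finger_force: 30.0
```

```bash
python3 b.py e
```

```text
10.85 [ 0.589705   -0.04704709  0.25573915] [ 3.13739388e+00 -9.13627471e-04  1.39682451e+00] 0.027551336338935126
knob 0.69 [253.6 252.8] [ 0.5907 -0.0476  0.074 ]
pointer_tip 0.56 [253.1  88.1] [0.6076 0.0495 0.042 ]
green_clip 0.83 [265.1  62.9] [0.6186 0.0658 0.034 ]
orange_clip 0.63 [206.4  63.6] [0.58   0.0728 0.034 ]
feeder 0.84 [311.1 212.9] [ 0.6391 -0.0574  0.    ]
green_clip 0.72 [264.9, 61.1] [0.6181 0.0658 0.042 ]
orange_clip 0.89 [204.4, 62.5] [0.5798 0.0724 0.042 ]
```

View pics/e.png

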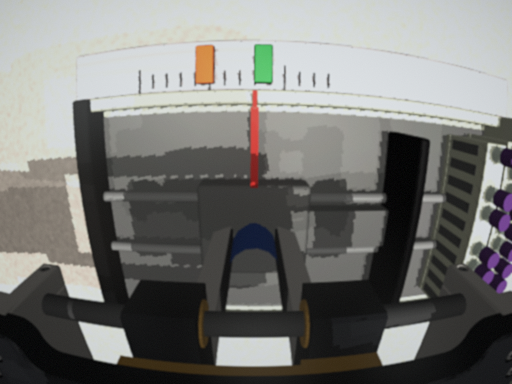

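>>> step_arm([
  [[0,3,0,0,0,0,10],[0,2,0,0,0,0,10],[0,2,0,0,0,0,10],[0,0,0,0,0,0,10],[0,0,0,0,0,0,10],[0,0,0,0,0,0,10]],
])

```text
time: 12.0
tool_pos: [0.5964, -0.0482, 0.2557]
ee_rot: [3.138, -0.001, 1.397]
wrist_force: [7.0, -0.0, -2.7]
width: 0.0272
finger_force: 30.0
```

```bash
python3 b.py f
python3 - <<'E'
import cv2
i=cv2.imread("pics/f.png");cv2.imwrite("pics/f2.png",cv2.resize(i[40:200,160:360],None,fx=3,fy=3,interpolation=cv2.INTER_CUBIC))
E
```

```text
12.0 [ 0.59635954 -0.04822104  0.25572666] [ 3.13762566e+00 -7.87732756e-04  1.39686312e+00] 0.027248152907799625
knob 0.87 [254.1 255.2] [ 0.5973 -0.0505  0.074 ]
pointer_tip 0.56 [255.4  90.1] [0.6154 0.0468 0.042 ]
green_clip 0.83 [257.   60.9] [0.6201 0.0668 0.034 ]
orange_clip 0.74 [193.2  64.1] [0.5777 0.0733 0.034 ]
feeder 0.96 [304.4 213.1] [ 0.6399 -0.0577  0.    ]
green_clip 0.75 [253.8, 64.5] [0.6174 0.0636 0.042 ]
orange_clip 0.9 [194.6, 61.5] [0.5803 0.0733 0.042 ]
```

View pics/f2.png

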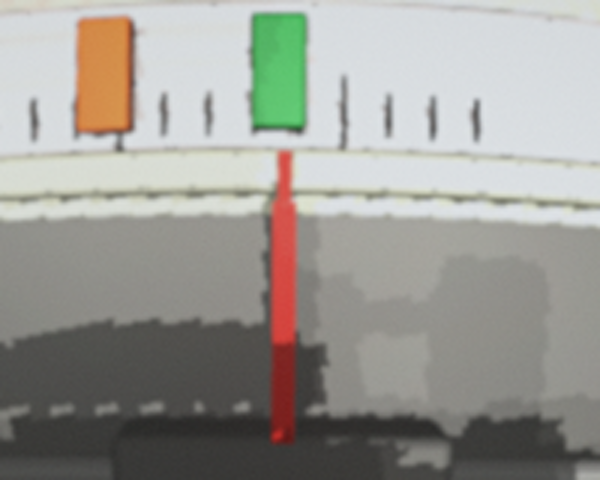

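The pointer tip (crop column 285) is within about 1–2 mm of the green clip's centre (279). That is well within 6 mm, so I hold briefly and hand in.

>>> step_arm([
  [[0,0,0,0,0,0,10],[0,0,0,0,0,0,10],[0,0,0,0,0,0,10],[0,0,0,0,0,0,10]],
])

```text
time: 12.9
tool_pos: [0.5964, -0.0482, 0.2557]
ee_rot: [3.138, -0.001, 1.397]
wrist_force: [6.8, 0.5, -3.9]
width: 0.0277
finger_force: 30.0
```

```bash
python3 -c "
from bench import robot
print(robot.close_job())"
```

```text
the job is handed in; nothing more can be done
None
```

I drew the pusher out to its end stop, eased it back to the green clip (pointer within about 2 mm of centre in the last close-up), and handed the job in at 12.9 s while still gripping the knob; no verdict was returned.

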